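Flip the hex key and tighten the clamp screw of a phone rest

TASK

The clamp screw on the free-standing phone rest is only finger-tight, and the hex key still sits in it by its long arm. Pull the key out, flip it so that its short arm goes fully home in the screw, then swing the long arm down on the right-hand side to tighten the stiff screw (clockwise) until you feel it come up against its stop, without forcing it further. Leave the key in the screw and let go; do not shove or tip the rest, which stands loose on the desk, and leave everything else where it is.

Things in the scene. Friction and masses are not known exactly. Their poses are not given: they have to be found in the camera images.
- stand: Loose phone rest, 2.5 kg: base 200 x 120 (y) x 12 mm, post d 32, 199 mm tall, dark collar whose clamp screw looks out level along +x (screw axis); lugs reach 54 mm from the post axis. Phone plate at -x, to 105 mm. Origin: on the desk, on the post axis, z up; +y is to the right as you face the screw head. Slides at a level push of 11 to 21 N; a push of over 20 N down, far to its side, may tip it.
- socket (a point): Centre of the floor of the hexagon socket in the round steel screw head (d 36 mm), 56 mm from the post axis along the stand's +x, 150 mm above the desk. Socket 14.9 mm across flats, 26 mm deep: its mouth lies 26 mm from here along the stand's +x, with a 1.5 mm chamfer.
- screw (a joint): Screw angle, rad; grows as it tightens (clockwise facing the head). Starts within 0.06 of 0; stop at 0.60, to be felt for: past it the screw gives only about 0.02 rad for each further 10 N at the end of the long arm, and over 25 N strips it. At 0 two flats of the socket face the stand's +y and -y. Takes 0.8 N m to turn, so 6 to 8 N near the end of the long arm; stays where left.
- key: Dark steel L-shaped hex key, 14 mm across flats, 250 g. Origin in the bend (arm centre lines); +x along the long arm (150 mm), +y along the short (60 mm); two flats of each arm are square to the plane of the L. Starts with the long arm in the socket, drooping 0.1 rad, z up, short arm towards the stand's -y. Centre of mass 54 mm out on the long arm. Play in the socket 0.45 mm a side, 0.1 rad.
- key_long_tip (a point): Centre of the end face of the key's long arm.
- key_short_tip (a point): Centre of the end face of the key's short arm.
Not all that is in view belongs to the job. Leave any yellow look-alike of the key alone.

How it is judged:
By the outcome, as a careful person would: the job done as asked, in the order asked, and still so for the second after the job is handed in, with the robot touching nothing.
It also fails if it takes over 64 s, if anything falls off the work surface, if the arm or the gripper's body presses on something with over 40 N, if the wrist force passes 120 N, or if a joint passes its speed limit or range.

ROBOT

A 7-joint arm with a two-finger parallel gripper is mounted at the origin on the work surface. World frame = base frame: x ahead of the robot, y to its left, z up, the work surface at z = 0. Lengths are in m, angles in rad, forces in N, time in s.
With the tool pointing down it reaches from about 0.4 to 0.9 m from the base axis. Payload 5.6 kg.
Tool frame: the origin (TCP) lies midway between the tips of the shut fingers; the grasp point (between the pads) lies 19 mm behind it; z points along the fingers, y is the line along which they close (so a half turn about z gives the same grasp; the last joint's range is limited). The gripper opens to 92 mm and grips with 3 to 60 N. Pads are 20 mm wide; open, the fingers measure 128 mm over their backs; the gripper's body (75 mm by 189 mm) begins 69 mm behind the grasp point.
Start: joints at [1.27, 0.468, -0.012, 1.603, 0.006, 1.071, -0.056], TCP at [0.166, -0.629, 0.215] pointing down, gripper open.
Joint ranges: [-2.53, 2.53], [-0.31, 2.02], [-1.57, 1.55], [0.28, 2.44], [-1.29, 4.43], [0.15, 1.84], [-2.92, 2.92]. Speed limits (rad/s): [2.57, 2.57, 3.14, 3.14, 3.14, 3.14, 3.14].

INTERFACE

Orientations are given as a 3x3 rotation matrix whose columns are the frame's x, y, z axes.
In Python, from station import env, effector, solver, viewer, workorder, search_frame, tip_of gives the robot as it stands. Calls block until the motion is done:
- env.reach(position, orientation): joint-space move of the TCP to a pose.
- env.movel(position, frame=None, rate=0.15): straight line of the TCP; frame=None keeps the orientation; rate is the mean speed in m/s.
- env.goto_joints(angles): joint-space move.
- effector.release() and effector.grasp(squeeze=None): open the fingers fully, or close them until they stop; squeeze is the grip in N (None keeps the last).
- env.pause(seconds).
- solver.inverse_kinematics(position, orientation): joint angles nearest the present ones, or None.
- env.sense(): the state.
- viewer.read_camera(name): name is "scene" or "top" or "wrist"; returns (picture, depth): 420x560x3 uint8, red, green, blue; 420x560 float32, m along the optical axis (not along the pixel's ray), 0 where there is no reading.
- viewer.camera_info(name): a dict with "intrinsics" (3x3 intrinsics, pixels), "dist_coeffs" ([k1, k2, p1, p2, k3] as OpenCV has them; the pictures are not rectified), "eye" and "rotation" of the camera in the world; the wrist camera has in their place "T_tool_cam" (4x4, takes a point from camera to tool coordinates, whose origin is the TCP and whose axes are the flange's). Camera axes: x right, y up, looking along -z (the intrinsics and any distortion apply to the point x, -y, -z); pixel columns grow to the right and rows downward; lengths in m; the calibration is good to about 2 mm. A picture is of the moment at which its call begins: read the wrist's pose just before it. camera_info takes no time and is no camera call.
A pose or a line that the arm cannot do raises env.PlanningError and nothing moves.
- workorder.finish_job(): hands the job in; it is judged then, once.
Trained networks look in the newest picture that a camera, given by its name, has taken for a name from the list of things; names that differ only in an ending like _2 or _b are one class to them, and where a whole thing is asked for, a point or a joint stands for the part that bears it (a point fixed in the world has none). Each returns a list of dicts, best first, with "score" (0 to 1); they miss things now and then, are a little off and sometimes report something else, mostly with a low value. They report only what shows in the picture. A call takes as long as a camera call. They do not tell look-alikes from the thing itself.
- search_frame(camera, name): "at" ([x, y, z] in m, in world coordinates, good to about 4 mm: the middle of the surface that is visible of it).
- tip_of(camera, name): "at" ([x, y, z] in m, in world coordinates, good to about 4 mm: a listed point, or the origin of a listed thing).
The state is a dict: "t": time; "joint_positions": joint angles; "joint_velocities": joint speeds; "tau": joint torques, N m; "ee_pos": TCP position; "tcp_rot": TCP orientation; "wrist_force": force on the tool from outside, world axes, zero at the start; "moment": the same for the moment, N m; "gripper_width": finger opening in m; "grasp_force": force on a finger pad.
Only numpy, scipy, OpenCV 4.12 (cv2) and the standard library are available. Lean on these libraries where they do the work, as an engineer would, in place of code of your own. Each camera call takes 0.05 s, during which the arm holds its last target. There are 200 camera calls.

## Working session

There is one attempt and no reset: what is moved stays moved. The work goes in short steps, each a Python script; the robot and the scene stay as the last script left them, time stands still between calls to the robot, and variables do not carry over. Pictures are saved under pics/ and viewed, at most 10 in all, crops included, and the job is handed in when it is done.

```bash
ls; mkdir -p pics
python3 - <<'E'
from station import env, effector, solver, viewer, workorder, search_frame, tip_of
import cv2, numpy as np
s=env.sense(); print(s['t'],s['ee_pos'],s['tcp_rot'])
ims=[]
for c in ['scene','top']:
    p,d=viewer.read_camera(c); np.savez(f'pics/{c}0.npz',p=p,d=d)
    i=viewer.camera_info(c); print(c,i)
    for n in ['stand','key','socket']:
        print(c,n,[(np.round(o['at'],3),round(o['score'],2)) for o in search_frame(c,n)])
    for n in ['stand','key','socket','key_long_tip','key_short_tip']:
        print(c,'tip',n,[(np.round(o['at'],3),round(o['score'],2)) for o in tip_of(c,n)])
    ims.append(p)
v=np.hstack([cv2.resize(a,(400,300)) for a in ims])
cv2.imwrite('pics/a.png',ims[0][:,:,::-1]); cv2.imwrite('pics/b.png',ims[1][:,:,::-1])
E
```

```text
pics
0.0 [ 0.16549095 -0.62796391  0.2136109 ] [[ 9.66960042e-01  2.54927287e-01 -5.96550735e-04]
 [ 2.54927946e-01 -9.66958543e-01  1.70867936e-03]
 [-1.41250837e-04 -1.80430211e-03 -9.99998362e-01]]
scene {'intrinsics': array([[492.35430623,   0.        , 280.45394367],
       [  0.        , 492.35430623, 212.69168154],
       [  0.        ,   0.        ,   1.        ]]), 'dist_coeffs': array([-0.05882936,  0.        ,  0.        ,  0.        ,  0.        ]), 'eye': array([ 1.17864215, -0.52050371,  0.73030796]), 'rotation': array([[ 0.60158243, -0.44781056,  0.66148642],
       [ 0.79844337,  0.31197903, -0.51493423],
       [ 0.0242231 ,  0.83793483,  0.54523248]])}
scene stand [(array([ 0.552, -0.12 ,  0.012]), 0.76)]
scene key [(array([0.181, 0.324, 0.01 ]), 0.84), (array([0.6  , 0.047, 0.147]), 0.76), (array([0.574, 0.244, 0.015]), 0.61), (array([0.346, 0.193, 0.014]), 0.53), (array([ 0.295, -0.127,  0.017]), 0.53)]
scene socket [(array([ 0.573, -0.049,  0.16 ]), 0.69)]
scene tip stand [(array([ 0.539, -0.105,  0.   ]), 0.63)]
scene tip key [(array([0.302, 0.227, 0.004]), 0.87
[... 1438 characters left out ...]
89)]
top tip key [(array([ 0.35 , -0.069,  0.008]), 0.94), (array([0.133, 0.285, 0.007]), 0.81), (array([0.306, 0.225, 0.005]), 0.8), (array([0.612, 0.087, 0.133]), 0.77), (array([0.534, 0.282, 0.008]), 0.56)]
top tip socket [(array([ 0.557, -0.052,  0.148]), 0.61)]
top tip key_long_tip [(array([0.402, 0.112, 0.009]), 0.92), (array([ 0.558, -0.051,  0.15 ]), 0.87), (array([0.611, 0.156, 0.007]), 0.86), (array([0.248, 0.378, 0.01 ]), 0.79), (array([ 0.239, -0.178,  0.009]), 0.72)]
top tip key_short_tip [(array([0.349, 0.266, 0.007]), 0.97), (array([0.58 , 0.314, 0.007]), 0.95), (array([0.094, 0.328, 0.006]), 0.89), (array([0.667, 0.065, 0.137]), 0.83), (array([ 0.558, -0.054,  0.146]), 0.41)]
```

View pics/a.png

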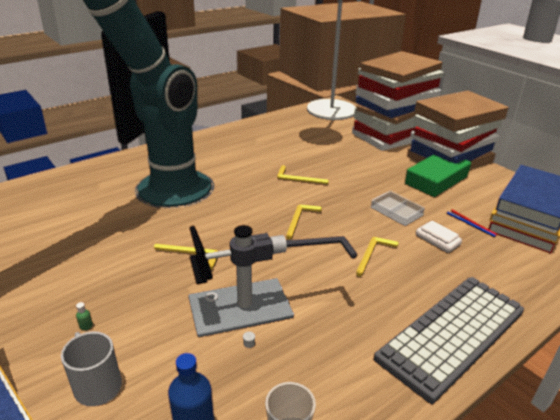

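View pics/b.png

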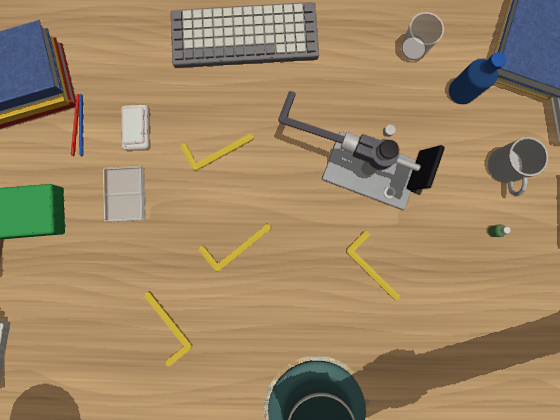

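Candidates for the key: the dark key in the screw (top ≈ (320,125), scene ≈ (320,243)), and four yellow look-alikes (top ≈ (215,155), (235,250), (372,265), (170,330)). By the description it is the dark one in the screw. I'll check it in a close crop and get the axis from depth.

```bash
cat > h.py <<'E'
import numpy as np, cv2
from station import env, effector, solver, viewer, workorder, search_frame, tip_of
def cloud(c, p, d, pose=None):
    i=viewer.camera_info(c); K=i['intrinsics']; h,w=d.shape
    u,v=np.meshgrid(np.arange(w),np.arange(h))
    n=cv2.undistortPoints(np.stack([u,v],-1).reshape(-1,1,2).astype(float),K,i['dist_coeffs']).reshape(h,w,2)
    P=np.stack([n[...,0]*d,-n[...,1]*d,-d],-1)
    if 'eye' in i: R,t=np.array(i['rotation']),np.array(i['eye'])
    else:
        T=np.array(i['T_tool_cam']); p0,R0=pose; R=R0@T[:3,:3]; t=R0@T[:3,3]+p0
    return P@R.T+t
def line(P):
    for _ in range(4):
        c=np.median(P,0) if len(P)<3 else P.mean(0); a=np.linalg.svd(P-c,full_matrices=False)[2][0]
        r=np.linalg.norm((P-c)-np.outer((P-c)@a,a),axis=1); P=P[r<max(2.5*np.median(r),.004)]
    return c,a,len(P)
E
python3 - <<'E'
from h import *
print(viewer.camera_info('wrist')['T_tool_cam'])
o=np.array([.538,-.108]); a=np.deg2rad(70); X=np.array([np.cos(a),np.sin(a)]); Y=np.array([-X[1],X[0]])
for c in ['scene','top']:
    z=np.load(f'pics/{c}0.npz'); P=cloud(c,z['p'],z['d']); ok=z['d']>0
    q=(P[...,:2]-o)@np.stack([X,Y],1); xs,ys=q[...,0],q[...,1]
    for nm,lo,hi,zl in [('arm',.09,.19,.115),('head',.058,.08,.12)]:
        m=ok&(xs>lo)&(xs<hi)&(abs(ys)<.03)&(P[...,2]>zl)&(P[...,2]<.19)
        A=P[m]; cc,ax,n=line(A); ax=ax*np.sign(ax[1])
        print(c,nm,n,cc.round(4),ax.round(3),np.rad2deg(np.arctan2(ax[1],ax[0])).round(2),'ys range',ys[m].min().round(4),ys[m].max().round(4),'zmax',np.percentile(P[m][:,2],95).round(4))
    m=ok&(P[...,2]>.008)&(P[...,2]<.018)&(abs(xs)<.14)&(abs(ys)<.09)
    r=cv2.minAreaRect((P[m][:,:2]*1000).astype(np.float32)); print('base',r)
    m=ok&(P[...,2]>.19)&(P[...,2]<.215)&(abs(xs)<.04)&(abs(ys)<.04); print('post top',P[m].mean(0),m.sum())
p=np.load('pics/top0.npz')['p'][80:215,260:450]; cv2.imwrite('pics/c.png',cv2.resize(p,None,fx=4,fy=4,interpolation=3)[:,:,::-1])
E
```

```text
[[ 6.51082867e-04  9.58412385e-01  2.85386188e-01  8.09384186e-02]
 [ 9.99998109e-01 -1.14703597e-03  1.57068514e-03  1.43503423e-04]
 [ 1.83271231e-03  2.85384625e-01 -9.58411319e-01 -1.70721613e-01]
 [ 0.00000000e+00  0.00000000e+00  0.00000000e+00  1.00000000e+00]]
scene arm 335 [0.5887 0.0219 0.1444] [ 0.336  0.936 -0.107] 70.27 ys range -0.0081 0.0087 zmax 0.1519
scene head 191 [ 0.5707 -0.0467  0.157 ] [-0.607  0.215  0.765] 160.5 ys range -0.0188 0.0118 zmax 0.1661
base ((547.5031127929688, -124.87748718261719), (200.54090881347656, 149.73097229003906), 70.21886444091797)
post top [ 0.54041568 -0.11205373  0.19646465] 208
top arm 364 [0.5842 0.0241 0.1475] [ 0.335  0.935 -0.115] 70.32 ys range -0.0062 0.0075 zmax 0.1544
top head 200 [ 0.5581 -0.042   0.1627] [-0.89   0.331 -0.313] 159.59 ys range -0.0162 0.017 zmax 0.168
base ((548.3208618164062, -124.69463348388672), (200.71417236328125, 148.86761474609375), 70.3302001953125)
post top [ 0.53606701 -0.10951058  0.19861992] 301
```

View pics/c.png

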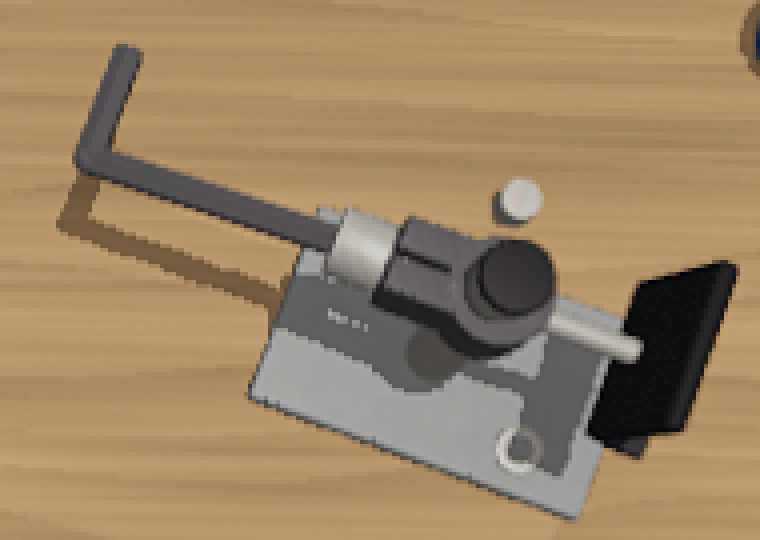

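The crop shows the dark key's long arm in the steel head at crop (330,245). Its bend is at (90,158) and the short tip at (125,50), pointing to the stand's −y. Next, check reachability of the whole plan.

```bash
cat >> h.py <<'E'
A=np.deg2rad(70.3); X=np.array([np.cos(A),np.sin(A),0]); Y=np.array([-X[1],X[0],0]); Z=np.array([0,0,1.])
SOCK=.134*X-.5443*Y+.150*Z      # socket floor
Rw=np.stack([X,Y,Z],1)          # stand -> world
def keyR(yaw,droop=0,turn=0):
    "key axes (cols) in world: yaw 0 = long arm in socket; yaw -90 deg = short arm in; droop about key Y, turn about stand -x"
    c,s=np.cos(yaw),np.sin(yaw); Kx=np.array([-c,-s,0]); Ky=np.array([s,-c,0])
    K=np.stack([Kx,Ky,[0,0,1]],1)
    if droop:  # bend lower than tip: X_k points up by droop
        K=K@cv2.Rodrigues(np.array([0,-droop,0.]))[0]
    if turn:
        K=cv2.Rodrigues(np.array([-turn,0,0.]))[0]@K
    return Rw@K
def toolR(K,sg): # sg=+1: tool x = -X_k
    return np.stack([-sg*K[:,0],sg*K[:,1],-K[:,2]],1)
def tcp(bend,K,L,sg,dz=0): # grasp point at L on long arm
    R=toolR(K,sg); return bend+L*K[:,0]+(.019+dz)*R[:,2],R
E
python3 - <<'E'
from h import *
K0=keyR(0,.1); b0=SOCK-.15*K0[:,0]
K1=keyR(-np.pi/2); b1=SOCK+.06*X
print(b0,b1,K0.round(2),K1.round(2))
for sg in (1,-1):
    for nm,(p,R) in dict(g=tcp(b0,K0,.054,sg),up=tcp(b0+.05*X,keyR(0),.054,sg),turn=tcp(b1+.1*X,K1,.054,sg),ins=tcp(b1,K1,.054,sg),**{f't{t}':tcp(b1,keyR(-np.pi/2,0,t),.125,sg) for t in(-.1,0,.3,.6,.75)}).items():
        q=solver.inverse_kinematics(p,R); print(sg,nm,p.round(3),None if q is None else np.round(q,2))
E
```

```text
[0.60792486 0.08319117 0.13502499] [ 0.5778389  -0.00083566  0.15      ] [[-0.34  0.94  0.03]
 [-0.94 -0.34  0.09]
 [ 0.1   0.    1.  ]] [[-0.94 -0.34  0.  ]
 [ 0.34 -0.94  0.  ]
 [ 0.    0.    1.  ]]
1 g [0.589 0.031 0.122] [ 0.32  0.6  -0.65  1.76  0.52  1.   -0.9 ]
1 up [0.607 0.079 0.116] [ 0.32  0.64 -0.7   1.74  0.49  0.94 -0.92]
1 turn [0.561 0.112 0.131] [ 0.17  0.51 -0.55  1.84  0.34  0.89 -2.45]
1 ins [0.527 0.017 0.131] [ 0.32  0.43 -0.51  1.95  0.28  0.83 -2.25]
1 t-0.1 [0.459 0.042 0.144] [ 0.36  0.37 -0.59  2.02  0.19  0.91 -2.24]
1 t0 [0.46  0.041 0.131] [ 0.36  0.34 -0.61  2.09  0.28  0.78 -2.33]
1 t0.3 [0.471 0.038 0.095] [ 0.15  0.3  -0.47  2.3   0.78  0.44 -2.89]
1 t0.6 [0.491 0.03  0.064] None
1 t0.75 [0.504 0.026 0.051] None
-1 g [0.589 0.031 0.122] [ 0.67  0.99 -1.33  1.74  1.05  1.37  1.87]
-1 up [0.607 0.079 0.116] [ 0.64  1.01 -1.33  1.72  1.03  1.29  1.85]
-1 turn [0.561 0.112 0.131] [ 0.45  0.66 -0.96  1.82  0.64  1.    0.45]
-1 ins [0.527 0.017 0.131] [ 0.55  0.52 -0.82  1.93  0.48  0.89  0.71]
-1 t-0.1 [0.459 0.042 0.144] [ 0.69  0.53 -1.03  2.    0.47  0.99  0.65]
-1 t0 [0.46  0.041 0.131] [ 0.76  0.57 -1.15  2.07  0.66  0.93  0.47]
-1 t0.3 [0.471 0.038 0.095] [ 0.55  0.43 -0.93  2.28  1.05  0.61  0.04]
-1 t0.6 [0.491 0.03  0.064] None
-1 t0.75 [0.504 0.026 0.051] None
```

```bash
cat >> h.py <<'E'
def snap(name):
    s=env.sense(); p,d=viewer.read_camera('wrist'); P=cloud('wrist',p,d,(np.array(s['ee_pos']),np.array(s['tcp_rot'])))
    np.savez(name+'.npz',p=p,d=d,P=P); cv2.imwrite(name+'.png',p[:,:,::-1]); return p,d,P
def st(P): # stand coordinates about socket floor point on axis
    return (P-SOCK)@Rw
E
python3 - <<'E'
from h import *
s=env.sense()
env.movel(np.array(s['ee_pos'])+[0,0,.2],rate=.3)
K0=keyR(0,.1); b0=SOCK-.15*K0[:,0]
p,R=tcp(b0,K0,.054,1)
env.reach(p-.13*R[:,2],R)
s=env.sense(); print(s['t'],s['ee_pos'],p-.13*R[:,2],s['wrist_force'])
pi,d,P=snap('pics/w1'); q=st(P); ok=d>0
for nm,lo,hi,zl in [('arm',.035,.14,-.03),('head',.0,.024,-.02)]:
    m=ok&(q[...,0]>lo)&(q[...,0]<hi)&(abs(q[...,1])<.03)&(q[...,2]>zl)&(q[...,2]<.03)
    if m.sum()<20: print(nm,m.sum()); continue
    c,a,n=line(q[m]); print(nm,n,c.round(4),(a*np.sign(a[0])).round(3),np.percentile(q[m],[2,50,98],axis=0).round(4))
for n in ['socket','key','key_short_tip']: print(n,[(st(np.array(o['at'])).round(4),round(o['score'],2)) for o in tip_of('wrist',n)])
E
```

```text
4.5833 [0.59379905 0.04181556 0.25083982] [0.59354818 0.04303866 0.25086145] [ 0.16224021 -0.45690168  0.51655227]
arm 1569 [ 0.0901  0.002  -0.0013] [ 0.995  0.003 -0.104] [[ 0.0375 -0.0044 -0.0073]
 [ 0.0915  0.0021 -0.0014]
 [ 0.138   0.0085  0.0051]]
head 673 [0.0125 0.0015 0.0144] [ 0.009 -1.     0.002] [[ 0.0014 -0.0155  0.0035]
 [ 0.0126  0.0014  0.0157]
 [ 0.0237  0.0184  0.0187]]
socket [(array([-0.0019,  0.0006, -0.0013]), 0.72)]
key [(array([ 0.1503,  0.0068, -0.0178]), 0.78), (array([ 0.1823,  0.3296, -0.1418]), 0.65)]
key_short_tip [(array([ 0.2369,  0.3014, -0.1377]), 0.91), (array([ 0.1507, -0.0596, -0.0125]), 0.67)]
```

View pics/w1.png

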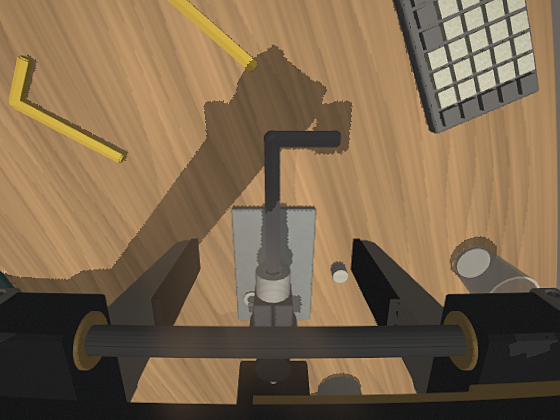

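The wrist view shows the key centred between the fingers: bend at pixel (272,138), arm down to the head at (272,280). Next: grasp and pull it straight out along its axis.

Run:
```python
from h import *
K0=keyR(0,.1); b0=SOCK-.15*K0[:,0]+.001*Y
p,R=tcp(b0,K0,.054,1)
env.movel(p,R,rate=.15)
f=lambda t:(s:=env.sense(),print(t,round(s['t'],2),st(np.array(s['ee_pos'])).round(4),'F',(s['wrist_force']@Rw).round(2),'M',(s['moment']@Rw).round(2),round(s['gripper_width'],4),round(s['grasp_force'],1)))
f('pre'); effector.grasp(squeeze=40); f('grasp')
e=-K0[:,0]; x0=p
for i in range(1,4):
    env.movel(p+e*.01*i,R,rate=.06); f(i)
env.movel(p+e*.075,R,rate=.15); f('out')
K=keyR(0); pp,R2=tcp(SOCK+X*.225+.001*Y,K,.054,1); env.movel(pp,R2,rate=.15); f('level')
for c in ['top','scene']:
    viewer.read_camera(c)
    for n in ['stand','socket','key','key_long_tip']: print(c,n,[(st(np.array(o['at'])).round(4),round(o['score'],2)) for o in tip_of(c,n)][:5])
```

```text
pre 5.8 [ 0.0943  0.0005 -0.0276] F [-0.44 -1.06  1.24] M [-0.14 -0.14  0.  ] 0.0923 0.0
grasp 6.97 [ 0.0937  0.0014 -0.0286] F [-0.3   0.82  0.52] M [ 0.19 -0.07 -0.1 ] 0.0134 40.0
1 7.28 [ 0.1039  0.0013 -0.0297] F [-0.04  0.21 -1.49] M [ 0.08 -0.03 -0.12] 0.0134 40.0
2 7.6 [ 0.1145  0.0011 -0.0305] F [ 0.5   0.31 -2.08] M [-0.07 -0.07  0.01] 0.0129 40.0
3 7.92 [ 0.1242  0.0012 -0.0315] F [ 0.08  0.64 -2.72] M [-0.06 -0.1   0.03] 0.0137 40.0
out 8.37 [ 0.168   0.0012 -0.0362] F [-0.34  0.46 -2.08] M [-0.07 -0.15  0.01] 0.0133 40.0
level 8.63 [ 0.1679 -0.0005 -0.0187] F [-0.12 -0.1  -2.42] M [-0.12  0.02 -0.  ] 0.0134 40.0
top stand [(array([-0.0577,  0.0006, -0.15  ]), 0.7)]
top socket [(array([ 0.0064,  0.0025, -0.003 ]), 0.62)]
top key [(array([ 0.2269, -0.005 ,  0.0005]), 0.86), (array([ 0.3133,  0.1348, -0.1434]), 0.78), (array([ 0.1817,  0.3336, -0.1419]), 0.76), (array([ 0.1798,  0.5138, -0.1427]), 0.61), (array([-0.0796,  0.1929, -0.1411]), 0.59)]
top key_long_tip [(array([0.0796, 0.0002, 0.0018]), 0.75), (array([ 0.3027,  0.441 , -0.1396]), 0.7), (array([ 0.218 ,  0.0224, -0.1413]), 0.65), (array([ 0.1069,  0.2046, -0.1387]), 0.65), (array([-0.2159,  0.2523, -0.1399]), 0.61)]
scene stand [(array([-0.0535, -0.0006, -0.1498]), 0.95)]
scene socket [(array([-0.0025, -0.0016,  0.0002]), 0.65)]
scene key [(array([ 0.1793,  0.5162, -0.1437]), 0.82), (array([ 0.3124,  0.1365, -0.1467]), 0.66), (array([ 2.293e-01, -1.000e-04,  4.000e-03]), 0.65), (array([ 0.1809,  0.3373, -0.1438]), 0.65), (array([-0.0815,  0.1943, -0.1438]), 0.6)]
scene key_long_tip [(array([ 0.106 ,  0.2022, -0.1444]), 0.88), (array([-0.2213,  0.249 , -0.1371]), 0.86), (array([ 0.2168,  0.021 , -0.1398]), 0.76), (array([ 0.3112,  0.4425, -0.1389]), 0.76)]
```

```bash
cat >> h.py <<'E'
def f(t):
    s=env.sense(); print(t,round(s['t'],2),st(np.array(s['ee_pos'])).round(4),'F',(s['wrist_force']@Rw).round(2),'M',(s['moment']@Rw).round(2),round(s['gripper_width'],4),round(s['grasp_force'],1)); return s
def go(p,R,rate=.05,n=2): # closed loop on the measured TCP
    c=p.copy()
    for _ in range(n):
        env.movel(c,R,rate=rate); env.pause(.1); c=c+(p-np.array(env.sense()['ee_pos']))
E
python3 - <<'E'
from h import *
K=keyR(-np.pi/2); p,R=tcp(SOCK+X*.135+.001*Y,K,.054,1)
env.reach(p,R); env.pause(.2); s=f('turned'); print((Rw.T@s['tcp_rot']).round(3))
pi,d,P=snap('pics/w2')
for n in ['socket','key','key_short_tip','key_long_tip']: print(n,[(st(np.array(o['at'])).round(4),round(o['score'],2)) for o in tip_of('wrist',n)])
q=st(P); ok=d>0
for nm,x0,x1,y0,y1 in [('short',.08,.122,-.03,.03),('long',.1,.17,.09,.14),('long0',.1,.17,.015,.04),('head',.0,.024,-.03,.03)]:
    m=ok&(q[...,0]>x0)&(q[...,0]<x1)&(q[...,1]>y0)&(q[...,1]<y1)&(q[...,2]>-.02)&(q[...,2]<.03)
    if m.sum()<20: print(nm,m.sum()); continue
    c,a,n=line(q[m]); print(nm,n,c.round(4),a.round(3),np.percentile(q[m],[1,50,99],axis=0).round(4).tolist())
E
```

```text
turned 10.57 [ 0.1351  0.055  -0.0192] F [ 0.72 -0.05 -1.64] M [ 0.05 -0.06  0.  ] 0.0136 40.0
[[ 0. -1.  0.]
 [-1. -0.  0.]
 [-0. -0. -1.]]
socket [(array([-0.0002,  0.0042, -0.0005]), 0.84)]
key [(array([ 0.1311, -0.0027, -0.0017]), 0.93), (array([ 0.3135,  0.1378, -0.1416]), 0.83), (array([-0.0804,  0.1926, -0.1404]), 0.63)]
key_short_tip [(array([ 0.0715, -0.0071,  0.0004]), 0.87), (array([ 0.3583,  0.0979, -0.1405]), 0.74), (array([-0.1038,  0.1356, -0.1393]), 0.59)]
key_long_tip [(array([ 0.2133,  0.025 , -0.1409]), 0.96), (array([0.132 , 0.1474, 0.0024]), 0.71)]
short 2648 [ 0.101  -0.0042  0.0073] [-1.     0.004  0.002] [[0.0805, -0.0107, -0.0003], [0.1009, -0.0047, 0.0073], [0.1215, 0.0031, 0.01]]
long 838 [0.1353 0.1217 0.0084] [-0.017 -1.     0.018] [[0.1287, 0.1076, 0.006], [0.1352, 0.1213, 0.0083], [0.1419, 0.1368, 0.0108]]
long0 1334 [0.1351 0.0273 0.0074] [0.001 1.    0.005] [[0.1282, 0.0152, 0.0049], [0.1353, 0.0272, 0.0075], [0.1419, 0.0398, 0.0102]]
head 2810 [ 0.0137 -0.0009  0.0146] [-0.003  0.978  0.208] [[0.0016, -0.0156, -0.0081], [0.0153, 0.0, 0.0152], [0.0239, 0.0167, 0.0189]]
```

View pics/w2.png

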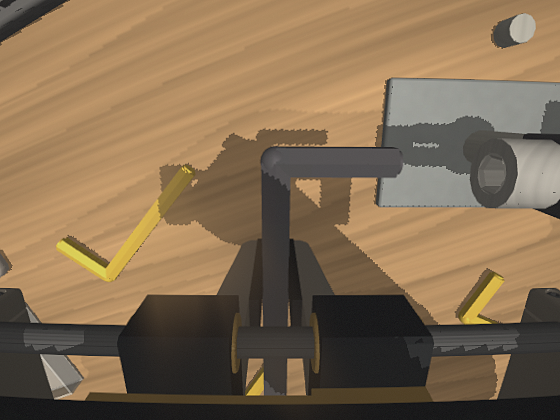

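The view shows the short tip at (400,162) and the hex socket at (490,175). I'll fit the head cylinder and the short-arm hexagon in the same picture so the camera bias cancels.

```bash
cat >> h.py <<'E'
from scipy.optimize import least_squares
def rel(name):
    z=np.load(name+'.npz'); q=st(z['P']); ok=z['d']>0
    s=np.array(st(np.array(env.sense()['ee_pos']))) ; bx=s[0]; by=s[1]-.054
    def sel(x0,x1,y): return q[ok&(q[...,0]>x0)&(q[...,0]<x1)&(abs(q[...,1])<y)&(q[...,2]>-.02)&(q[...,2]<.03)]
    H=sel(.004,.022,.025)
    N=np.array([[np.cos(t),np.sin(t)] for t in np.deg2rad(np.arange(0,360,60))])
    hf=least_squares(lambda v:np.hypot(H[:,1]-v[0],H[:,2]-v[1])-.018,[0,0],loss='soft_l1',f_scale=.0005)
    S=sel(max(.03,bx-.054),bx-.012,.015)
    def hx(v):
        xx=S[:,0]-S[:,0].mean(); d=np.stack([S[:,1]-v[0]-v[2]*xx,S[:,2]-v[1]-v[3]*xx],1)
        return (d@N.T).max(1)-.007
    sf=least_squares(hx,[S[:,1].mean(),0,0,0],loss='soft_l1',f_scale=.0005)
    xm=S[:,0].mean(); tip=sf.x[:2]+sf.x[2:]*(bx-.06-xm)
    print('head yz',hf.x.round(4),'rms',np.sqrt(np.mean(hf.fun**2)).round(5),'short mid',sf.x.round(4),'tip',tip.round(4),'rms',np.sqrt(np.mean(sf.fun**2)).round(5),'tip-head mm',((tip-hf.x)*1e3).round(2))
    # face plane: points near mouth, and short tip end
    print('head max x',np.percentile(q[ok&(abs(q[...,1])<.017)&(q[...,2]>.005)&(q[...,2]<.02)&(q[...,0]<.04)][:,0],99).round(4), 'tip min x',np.percentile(q[ok&(abs(q[...,1])<.012)&(q[...,2]>.003)&(q[...,2]<.02)&(q[...,0]>.04)][:,0],1).round(4))
    return tip-hf.x
E
python3 - <<'E'
from h import *
rel('pics/w2')
E
```

```text
head yz [0.0019 0.0002] rms 0.0037 short mid [-0.0036  0.0013 -0.0035 -0.004 ] tip [-0.0035  0.0014] rms 0.00052 tip-head mm [-5.46  1.2 ]
head max x 0.0275 tip min x 0.0763
```

```bash
python3 - <<'E'
s=open('h.py').read()
s=s.replace("    S=sel(max","    for _ in range(4):\n        H=H[abs(np.hypot(H[:,1]-hf.x[0],H[:,2]-hf.x[1])-.018)<.0025]; hf=least_squares(lambda v:np.hypot(H[:,1]-v[0],H[:,2]-v[1])-.018,hf.x,loss='soft_l1',f_scale=.0003)\n    print(len(H))\n    S=sel(max")
open('h.py','w').write(s)
E
python3 - <<'E'
from h import *
d=rel('pics/w2')
K=keyR(-np.pi/2); s=env.sense(); p0=np.array(s['ee_pos']); R=toolR(K,1)
p=p0-Y*d[0]-Z*d[1]; q=st(p); q[0]=.102; p=SOCK+Rw@q
go(p,R,.08); f('near'); snap('pics/w3'); rel('pics/w3')
viewer.read_camera('scene')
E
```

```text
2376
head yz [0.002 0.   ] rms 0.00055 short mid [-0.0036  0.0013 -0.0035 -0.004 ] tip [-0.0035  0.0014] rms 0.00052 tip-head mm [-5.49  1.36]
head max x 0.0275 tip min x 0.0763
near 11.84 [ 0.1018  0.0606 -0.0207] F [-0.62  0.26 -1.52] M [ 0.04 -0.02 -0.  ] 0.0134 40.0
2823
head yz [0.002  0.0001] rms 0.00054 short mid [ 0.0021 -0.0002 -0.003  -0.0034] tip [ 0.0022 -0.0002] rms 0.00051 tip-head mm [ 0.2 -0.2]
head max x 0.0271 tip min x 0.043
```

View pics/w3.png

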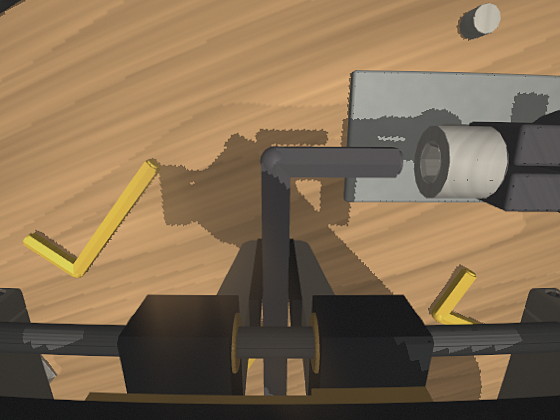

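Aligned to about 0.3 mm: tip at (400,162), socket mouth at (432,160). Insert in small steps while watching force.

Run:
```python
from h import *
K=keyR(-np.pi/2); R=toolR(K,1); s=env.sense(); p0=np.array(s['ee_pos'])
F0=np.mean([env.sense()['wrist_force'] for _ in range(3)],0)@Rw
cmd=p0-Y*.0002+Z*.0002; x0=st(p0)[0]
for i,g in enumerate([.008,.014]+[.014+.003*k for k in range(1,12)]):
    env.movel(cmd-X*g,R,rate=.05)
    s=env.sense(); dF=s['wrist_force']@Rw-F0; q=st(np.array(s['ee_pos']))
    print(round(s['t'],2),'cmd x',round(x0-g,4),q.round(4),'dF',dF.round(1),'M',(s['moment']@Rw).round(2))
    if dF[0]>5.5: print('stop'); break
snap('pics/w4')
```

```text
12.25 cmd x 0.0937 [ 0.0931  0.0603 -0.0205] dF [ 0.7 -0.4 -0.3] M [-0.   -0.01  0.03]
12.52 cmd x 0.0877 [ 0.0872  0.0604 -0.0205] dF [ 0.7 -0.1 -0.2] M [ 0.06 -0.05 -0.04]
12.77 cmd x 0.0847 [ 0.0845  0.0604 -0.0205] dF [ 0.4 -0.4  0.4] M [ 0.   -0.02 -0.03]
13.02 cmd x 0.0817 [ 0.0815  0.0604 -0.0205] dF [-0.   1.1  0.4] M [-0.    0.04  0.  ]
13.27 cmd x 0.0787 [ 0.0784  0.0603 -0.0205] dF [0.7 1.  1.3] M [ 0.   -0.    0.02]
13.52 cmd x 0.0757 [ 0.0754  0.0604 -0.0205] dF [0.5 0.9 0.2] M [ 0.    0.05 -0.02]
13.77 cmd x 0.0727 [ 0.0724  0.0604 -0.0205] dF [ 0.4  0.8 -0.2] M [ 0.02 -0.04  0.  ]
14.02 cmd x 0.0697 [ 0.0694  0.0604 -0.0205] dF [-0.4  0.8 -0.1] M [ 0.04  0.02 -0.02]
14.27 cmd x 0.0667 [ 0.0664  0.0604 -0.0205] dF [-0.1  0.   0.7] M [ 0.01  0.05 -0.04]
14.52 cmd x 0.0637 [ 0.0634  0.0604 -0.0205] dF [0.7 0.9 1. ] M [ 0.04 -0.   -0.04]
14.77 cmd x 0.0607 [ 0.0606  0.0604 -0.0205] dF [1.3 0.4 0.5] M [ 0.03 -0.02 -0.05]
15.02 cmd x 0.0577 [ 0.0599  0.0609 -0.0202] dF [4.2 1.8 0.2] M [ 0.36 -1.06  0.21]
15.27 cmd x 0.0547 [ 0.0589  0.0612 -0.02  ] dF [ 8.8  3.5 -0.4] M [ 0.52 -1.99  0.33]
stop
```

Contact with the floor at x = 0.060, as predicted, so the short arm is fully home. Next: unload, release, measure the arm angle, regrasp near the end. I'll also check IK for the swing.

```bash
cat >> h.py <<'E'
C=np.array([.060,.002,0.]); L=.128
def swing(th,tilt,dr=0): # TCP target for key turned th, tool tilted by tilt
    R=toolR(keyR(-np.pi/2,0,tilt),1)
    g=SOCK+Rw@(C+(L+dr)*np.array([0,np.cos(th),-np.sin(th)]))
    return g+.019*R[:,2],R
E
python3 - <<'E'
from h import *
for th in (0,.2,.4,.6,.75):
    print(th,[(t,None if (q:=solver.inverse_kinematics(*swing(th,t))) is None else np.round(q,2)[[3,5,6]].tolist()) for t in (-.1,0,.1,.2,.3)])
R=toolR(keyR(-np.pi/2),1); p=np.array(env.sense()['ee_pos']); q=st(p); q[0]=.0605; q[1]=.0604; q[2]=-.0205
env.movel(SOCK+Rw@q,R,rate=.05); f('unload'); effector.release(); f('open')
pi,d,P=snap('pics/w5'); Q=st(P); ok=d>0
m=ok&(abs(Q[...,0]-.06)<.012)&(Q[...,1]>.012)&(Q[...,1]<.15)&(Q[...,2]>-.04)&(Q[...,2]<.03)
c,a,n=line(Q[m]); print('long arm',n,c.round(4),(a*np.sign(a[1])).round(3),np.percentile(Q[m],[1,99],axis=0).round(4).tolist())
m=ok&(abs(Q[...,1])<.03)&(Q[...,0]>.004)&(Q[...,0]<.022)&(Q[...,2]>-.02)&(Q[...,2]<.03)
H=Q[m]; v=np.array([.002,0])
for _ in range(4):
    H=H[abs(np.hypot(H[:,1]-v[0],H[:,2]-v[1])-.018)<.0025]; v=least_squares(lambda v:np.hypot(H[:,1]-v[0],H[:,2]-v[1])-.018,v,loss='soft_l1',f_scale=.0003).x
print('head',v.round(4),len(H))
E
```

```text
0 [(-0.1, [2.04, 0.88, -2.28]), (0, [2.1, 0.78, -2.34]), (0.1, [2.16, 0.68, -2.42]), (0.2, [2.23, 0.59, -2.55]), (0.3, [2.29, 0.5, -2.73])]
0.2 [(-0.1, [2.05, 0.83, -2.31]), (0, [2.11, 0.73, -2.38]), (0.1, [2.18, 0.63, -2.47]), (0.2, [2.24, 0.53, -2.61]), (0.3, [2.31, 0.45, -2.82])]
0.4 [(-0.1, [2.05, 0.79, -2.33]), (0, [2.11, 0.69, -2.4]), (0.1, [2.18, 0.58, -2.51]), (0.2, [2.25, 0.48, -2.67]), (0.3, [2.31, 0.39, -2.89])]
0.6 [(-0.1, [2.03, 0.76, -2.34]), (0, [2.1, 0.65, -2.42]), (0.1, [2.17, 0.54, -2.54]), (0.2, [2.24, 0.44, -2.7]), (0.3, [2.32, 0.28, -2.79])]
0.75 [(-0.1, [2.01, 0.74, -2.35]), (0, [2.08, 0.63, -2.43]), (0.1, [2.15, 0.52, -2.55]), (0.2, [2.22, 0.41, -2.72]), (0.3, [2.3, 0.25, -2.84])]
unload 15.58 [ 0.0603  0.0602 -0.0205] F [ 1.05 -0.07 -1.57] M [-0.04 -0.17  0.02] 0.0137 40.0
open 16.79 [ 0.0605  0.0604 -0.0205] F [ 0.82 -0.06 -0.02] M [ 0.02 -0.07  0.04] 0.0921 0.0
long arm 3940 [ 0.0603  0.0598 -0.0035] [-0.006  0.99  -0.138] [[0.0535, 0.0128, -0.0167], [0.0673, 0.1467, 0.0044]]
head [0.0016 0.0001] 2951
```

View pics/w5.png

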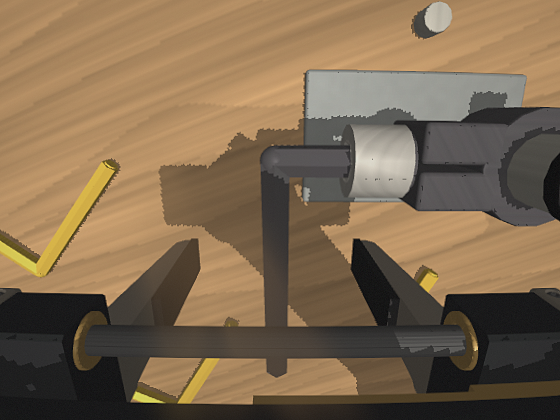

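The key is seated, with the bend at (268,157) and the short arm in the head at (345,160). The stand has not moved, and the arm droops 0.139 rad in its play. Next: regrasp near the end and swing down while feeling for the stop.

```bash
cat >> h.py <<'E'
def avg(F0=0,n=5):
    S=[]
    for _ in range(n): S.append(env.sense()['wrist_force']@Rw); env.pause(.01)
    return np.mean(S,0)-F0
def thact(tilt):
    s=env.sense(); g=st(np.array(s['ee_pos'])-.019*np.array(s['tcp_rot'])[:,2])-C
    return np.arctan2(-g[2],g[1]),np.hypot(g[1],g[2]),g[0]
E
python3 - <<'E'
from h import *
import json
th0=.139; go(*swing(th0,.1),rate=.1,n=2); F0=avg(); f('at'); print(thact(.1))
effector.grasp(squeeze=30); s=f('gripped'); print(avg(F0).round(2),thact(.1))
th=th0; dr=0; log=[]
while th<.85:
    th+=.03; tilt=.1+.1*min(1,(th-th0)/.5)
    p,R=swing(th,tilt,dr); env.movel(p,R,rate=.06)
    F=avg(F0); a,r,x=thact(tilt); u=np.array([0,np.cos(a),-np.sin(a)]); t=np.array([0,-np.sin(a),-np.cos(a)])
    Ft=-F@t; Fr=F@u; dr=np.clip(dr+Fr*.0002,-.006,.006)
    log.append(Ft); print(round(env.sense()['t'],2),'th',round(th,3),'act',round(a,3),'r',round(r,4),'x',round(x,4),'Ft',Ft.round(1),'Fr',Fr.round(1),'Fx',F[0].round(1),'dr',round(dr,4))
    pl=np.median([v for v in log[4:14]]) if len(log)>8 else 99
    if Ft>14 or abs(Fr)>8 or abs(F[0])>8 or Ft>pl+5: print('stop',pl); break
json.dump([th,tilt,float(dr),F0.tolist()],open('st.json','w'))
E
```

```text
at 18.17 [ 0.0598  0.1278 -0.0369] F [-0.01  0.29 -0.  ] M [ 0.14 -0.07  0.01] 0.0919 0.0
(np.float64(0.14017714442778573), np.float64(0.12896162293463567), np.float64(-0.0001819931294340521))
gripped 19.31 [ 0.0599  0.1279 -0.0368] F [-0.15 -0.43  0.44] M [ 0.12 -0.01  0.02] 0.0163 30.0
[-0.47 -0.25 -0.47] (np.float64(0.1396350919160433), np.float64(0.12900116597514905), np.float64(-0.00015004936251770962))
19.64 th 0.169 act 0.169 r 0.1287 x 0.0002 Ft 3.7 Fr 3.6 Fx 0.6 dr 0.0007
19.93 th 0.199 act 0.197 r 0.1287 x 0.0003 Ft 5.2 Fr 2.7 Fx 0.2 dr 0.0013
20.23 th 0.229 act 0.226 r 0.1286 x 0.0003 Ft 5.8 Fr 1.6 Fx 0.2 dr 0.0016
20.52 th 0.259 act 0.256 r 0.1286 x 0.0004 Ft 6.2 Fr 0.9 Fx 0.6 dr 0.0018
20.81 th 0.289 act 0.286 r 0.1286 x 0.0003 Ft 6.1 Fr 0.7 Fx 0.0 dr 0.0019
21.1 th 0.319 act 0.316 r 0.1286 x 0.0003 Ft 6.5 Fr 0.0 Fx -0.4 dr 0.0019
21.39 th 0.349 act 0.347 r 0.1285 x 0.0003 Ft 6.6 Fr 0.1 Fx 0.0 dr 0.0019
21.68 th 0.379 act 0.377 r 0.1285 x 0.0002 Ft 5.9 Fr -0.1 Fx -0.2 dr 0.0019
21.98 th 0.409 act 0.408 r 0.1285 x 0.0002 Ft 6.4 Fr -0.3 Fx -0.3 dr 0.0018
22.27 th 0.439 act
[... 368 characters left out ...]
th 0.589 act 0.589 r 0.1285 x 0.0 Ft 6.3 Fr -0.6 Fx -0.2 dr 0.001
24.02 th 0.619 act 0.619 r 0.1284 x -0.0 Ft 6.3 Fr -0.9 Fx -0.2 dr 0.0009
24.31 th 0.649 act 0.649 r 0.1284 x -0.0 Ft 6.5 Fr -0.6 Fx 0.1 dr 0.0007
24.6 th 0.679 act 0.679 r 0.1284 x -0.0001 Ft 6.4 Fr -0.1 Fx -0.4 dr 0.0007
24.89 th 0.709 act 0.708 r 0.1284 x -0.0001 Ft 6.5 Fr -0.4 Fx -0.5 dr 0.0006
25.18 th 0.739 act 0.738 r 0.1285 x -0.0001 Ft 6.8 Fr -1.0 Fx -0.4 dr 0.0004
25.48 th 0.769 act 0.767 r 0.1285 x -0.0001 Ft 7.9 Fr -0.7 Fx -0.2 dr 0.0003
25.77 th 0.799 act 0.795 r 0.1285 x -0.0002 Ft 10.6 Fr -1.7 Fx -0.5 dr -0.0001
26.06 th 0.829 act 0.822 r 0.1286 x -0.0002 Ft 13.7 Fr -2.2 Fx -1.2 dr -0.0005
stop 6.432371594352309
```

The stop is clear: a plateau at 6.4 N, then a steep rise to 13.7 N at the predicted angle. I'll unload, release, back off and verify.

Run:
```python
from h import *
import json
th,tilt,dr,F0=json.load(open('st.json')); F0=np.array(F0)
for _ in range(14):
    th-=.012; p,R=swing(th,tilt,dr); env.movel(p,R,rate=.06); F=avg(F0); a,r,x=thact(tilt)
    Ft=F@np.array([0,np.sin(a),np.cos(a)]); print(round(th,3),round(a,3),Ft.round(1))
    if Ft<1.5: break
effector.release(); f('open')
p,R=swing(th,tilt,dr); env.movel(p-R[:,2]*.1,R,rate=.15); f('back')
pi,d,P=snap('pics/w6'); Q=st(P); ok=d>0
m=ok&(abs(Q[...,0]-.06)<.012)&(Q[...,1]>.015)&(Q[...,1]<.15)&(Q[...,2]>-.12)&(Q[...,2]<.02)
c,a,n=line(Q[m]); a=a*np.sign(a[1]); print('long arm',n,c.round(4),a.round(3),'angle',np.arctan2(-a[2],a[1]).round(3))
m=ok&(abs(Q[...,1])<.03)&(Q[...,0]>.004)&(Q[...,0]<.022)&(Q[...,2]>-.02)&(Q[...,2]<.03)
H=Q[m]; v=np.array([.002,0])
for _ in range(4):
    H=H[abs(np.hypot(H[:,1]-v[0],H[:,2]-v[1])-.018)<.0025]; v=least_squares(lambda v:np.hypot(H[:,1]-v[0],H[:,2]-v[1])-.018,v,loss='soft_l1',f_scale=.0003).x
print('head',v.round(4),len(H))
```

```text
0.817 0.81 10.9
0.805 0.799 8.7
0.793 0.788 7.0
0.781 0.778 4.7
0.769 0.767 3.2
0.757 0.755 1.7
0.745 0.743 0.2
open 29.28 [ 0.06    0.0919 -0.1051] F [ 0.51 -0.24 -0.47] M [ 0.2  -0.02  0.01] 0.0916 0.0
back 30.1 [ 0.0595  0.112  -0.0076] F [-0.36  0.31 -0.12] M [ 0.23 -0.05  0.04] 0.0917 0.0
long arm 2944 [ 0.0598  0.0552 -0.0401] [-0.015  0.756 -0.654] angle 0.713
head [0.0014 0.    ] 2430
```

View pics/w6.png

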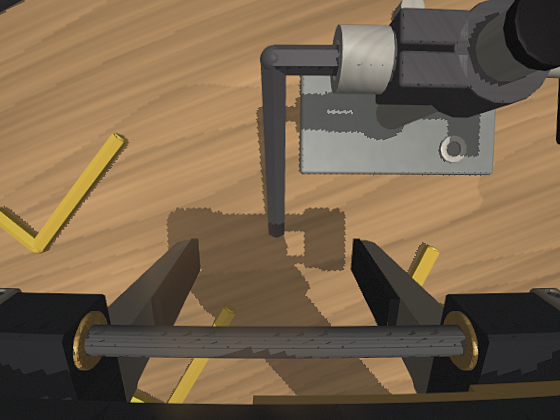

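The key stays home: bend at (270,57), short arm into the head at (335,60), long arm hanging right and down at 0.713 rad. It turned 0.574 rad to the felt stop, the stand has not moved, and the gripper is clear.

```bash
python3 -c "
from station import workorder
print(workorder.finish_job())"
```

```text
the job is handed in; nothing more can be done
None
```

The job is handed in: the key's short arm is fully home, the screw is tightened clockwise to its felt stop (13.7 N peak), the key is left in and released, and the stand showed no movement in the last wrist picture.

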